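# Turn the upside-down bowl up into the serving tray

## Robot

A 6-joint arm with a two-finger parallel gripper is mounted at the origin on a cart in front of the work surface, level with it; the furniture and walls round the work are solid. World frame = base frame: x ahead of the robot, y to its left, z up, the work surface at z = 0. Lengths are in mm, angles in rad, forces in N, time in s.
With the tool pointing down it reaches from about 300 to 850 mm from the base axis. Payload 5.4 kg.
Tool frame: the origin (TCP) lies midway between the tips of the shut fingers; the grasp point (between the pads) lies grip_point_offset behind it (grip_point_offset is the distance from the TCP to the grasp point, in mm); z points along the fingers, x is the direction in which the jaws open and shut, and the axes are right-handed (so a half turn about z gives the same grasp; the last joint's range is limited). The gripper opens to 85 mm and grips with 20 to 120 N. Pads are 22 mm wide; open, the fingers measure 114 mm over their backs; the gripper's body (76 mm by 85 mm) begins 54 mm behind the grasp point. The pads swing forward as they close: fully open they stand 13 mm farther back than shut.
Start: joints at [1.068, 0.158, 1.597, -0, 1.386, -0.21], TCP at [165.975, 550.508, 231.299] pointing down, gripper open.
Joint ranges: [-2.91, 2.91], [-0.94, 2.29], [0.18, 2.7], [-1.29, 4.43], [0.17, 2.64], [-3, 3]. Speed limits (rad/s): [2.57, 2.57, 3.14, 3.14, 3.14, 3.14].

## Interface

Orientations are given as a rotation vector (axis times angle).
In Python, from workcell import get_obs, snapshot, hand_in, spot_in, regions_of, pinpoint, grip_point_offset gives the robot as it stands.
- The arm moves only by the tool jog_arm, never from a script. Its argument "series" is one flat list of numbers, 7 for each row, row after row: the shift along the tool's x, y, z in mm, then the turn, a rotation vector about the tool's x, y, z in degrees, then the finger opening in mm, from 0 to 85.4. A call has exactly 10 rows; each row shifts and turns the commanded pose from where the row before left it, along the tool's axes as they then stand; what a row does not reach is not made up. A row lasts 1/12 s, in which the tool goes at most 41.7 mm and 7.16 degrees, less where a joint would pass 70% of its speed; a pose out of reach is approached as far as the arm can. A call is refused whole if a number of a shift passes 41.7 or a number of a turn 7.16, either way. A call with a gripper value outside its range is refused whole. The fingers move at their own pace and stop on an object; the grip force is fixed at half the most. Time passes only in rows, so rows that do not move let the fingers close, or fill a call up. It gives the time, the measured TCP pose, the force and the opening at its end, in the units of the state.
- get_obs(): the state, without advancing time (a new reading comes with each control period).
- snapshot(name): name is "side" or "top" or "wrist"; returns a dict with "image" (420x560x3 uint8, blue, green, red), "z_map" (420x560 float32, mm along the optical axis (not along the pixel's ray), 0 where there is no reading), "intrinsics" (3x3 intrinsics, pixels), "extrinsics" (4x4, takes a point from world to camera coordinates). Camera axes: x right, y up, looking along -z (the intrinsics and any distortion apply to the point x, -y, -z); pixel columns grow to the right and rows downward; lengths in mm; the calibration is good to about 2 mm. A picture is of the moment at which its call begins.
- hand_in(): hands the job in, once; it reports no verdict.
Trained networks look in the newest picture that a camera, given by its name, has taken for a name from the list of things; names that differ only in an ending like _2 or _b are one class to them, and where a whole thing is asked for, a point or a joint stands for the part that bears it (a point fixed in the world has none). Each returns a list of dicts, best first, with "p" (0 to 1); they miss things now and then, are a little off and sometimes report something else, mostly with a low value. They report only what shows in the picture. A call takes as long as a camera call.
- spot_in(camera, label): "extent" ([left, top, right, bottom] in pixels, round what is visible of it).
- regions_of(camera, label): "region" (420x560 bool, what is visible of it) and "extent" ([left, top, right, bottom] in pixels, round what is visible of it).
- pinpoint(camera, label): "pixel" ([column, row] in pixels: a listed point, or the origin of a listed thing).
The state is a dict: "clock": time; "qpos": joint angles; "qvel": joint speeds; "joint_efforts": joint torques, N m; "eef_pos": TCP position; "tcp_rot": TCP orientation; "ft_force": force on the tool from outside, world axes, zero at the start; "ft_torque": the same for the moment, N m; "grip_width": opening from 0.0 (shut) to 1.0 (fully open).
Only numpy, scipy, OpenCV 4.12 (cv2) and the standard library are available. Lean on these libraries where they do the work, as an engineer would, in place of code of your own. Each camera call takes 0.05 s, during which the arm holds its last target.

## Task

Lay the serving tray: a small bowl has been left upside-down on the worktop beside it. Turn the bowl over so that it stands mouth-up on the floor of the tray, in the gap between the yoghurt tub and the spice jar, and leave the tub and the jar standing where they are.

Things in the scene. Friction and masses are not known exactly. Their poses are not given: they have to be found in the camera images.
- bowl_mid (a point): Bowl to turn over: plain white porcelain, hollow, tapered, 51 mm high, rim 86 mm and foot 56 mm across, wall 4 mm, 0.11 to 0.18 kg, friction about 0.5 to 0.7. Starts upside-down (rim on the worktop). Point: on its axis, half-way up (25.5 mm from foot and rim); own z runs from foot to mouth: down at the start, up when mouth-up.
- tray: Wooden serving tray, fixed to the worktop on the robot's right, 380 mm long (own x, roughly away from the robot), 200 mm wide (own y). Floor 4 mm thick; upright rim 6 mm thick, its top 14 mm above the worktop, all round. Low loop handles reach 26 mm beyond the short ends. Origin: centre of the underside; own z up. The side at own y = +100 mm faces the bowl to turn.
- tub_mid (a point): Yoghurt tub with a foil lid, round, 72 mm across the top, 71 mm high, 0.12 kg, loose, standing on the tray floor at one end of the tray. Point: on its axis, half-way up.
- spice_mid (a point): Glass spice jar with a dark cap, 41 mm across, 104 mm high, 0.11 kg, loose, standing on the tray floor at the other end of the tray (tub and jar may be either way round). Point: on its axis, half-way up. The gap is between tub and jar, which stand about 250 mm apart, near the tray's middle.

How it is judged (in metres and radians):
At the end, for the whole second after the job is handed in: The bowl stands mouth-up (within 0.1 rad) and at rest on the tray floor between tub and jar; the tub and the jar stand upright within 20 mm of where they were (angle between each of bowl_mid, tub_mid, spice_mid's own z axis and vertical below 0.1 rad and z of bowl_mid in the frame of tray between 0.026 and 0.033 m and y of bowl_mid in the frame of tray between -0.08 and 0.08 m and x of bowl_mid in the frame of tray between -0.07 and 0.07 m and linear speed of bowl below 0.02 m/s and distance of each of tub_mid, spice_mid from where it was at the start of the episode below 0.02 m); the robot touches nothing.
It fails at once if the tub or the jar is shifted by more than 20 mm (distance of any of tub_mid, spice_mid from where it was at the start of the episode above 0.02 m).
It also fails if it takes over 67 s, if anything falls off the work surface, if the arm or the gripper's body presses on something with over 40 N, if the wrist force passes 120 N, or if a joint passes its speed limit or range.

## Working session

There is one attempt and no reset: what is moved stays moved. The work goes in short steps, Python scripts to look and compute and a tool call to move; the robot and the scene stay as the last step left them, time stands still between calls to the robot, and variables do not carry over. Pictures are saved under pics/ and viewed, and the job is handed in when it is done.

Besides the shell and the picture viewer there is one more tool, called after "Emit:" as name(argument=value, ...) on one line, values as JSON. jog_arm: Moves the arm, as the interface text tells. Its arguments: {"type":"object","properties":{"series":{"type":"array","items":{"type":"number"}}},"required":["series"]}

```bash
mkdir -p pics; ls; cat > h.py <<'E'
import numpy as np, cv2
from scipy.spatial.transform import Rotation as R
from workcell import *
def snap(n,f=None):
    s=snapshot(n)
    if f: cv2.imwrite('pics/'+f,s['image'])
    return s
def unproj(s,u,v,z=None,d=None):
    K=s['intrinsics'];T=s['extrinsics']
    ray=np.array([(u-K[0,2])/K[0,0],-(v-K[1,2])/K[1,1],-1.0])
    Ti=np.linalg.inv(T); o=Ti[:3,3]; r=Ti[:3,:3]@ray
    if d is not None: return o+r*d
    return o+r*((z-o[2])/r[2])
E
python3 - <<'E'
from h import *
o=get_obs(); print(o, grip_point_offset if not callable(grip_point_offset) else grip_point_offset())
for c in ['side','top','wrist']:
    s=snap(c,c+'0.png'); print(c,s['intrinsics'],np.linalg.inv(s['extrinsics']).round(2))
    for l in ['bowl_mid','tray','tub_mid','spice_mid']:
        for p in pinpoint(c,l)[:2]:
            u,v=p['pixel']; d=s['z_map'][int(v),int(u)] if 0<=v<420 and 0<=u<560 else 0
            print(l,p,unproj(s,u,v,d=d).round(1))
E
```

```text
pics
{'clock': 0.0, 'qpos': array([ 1.06790189e+00,  1.59075427e-01,  1.59825561e+00,  9.46872394e-06,
        1.38621185e+00, -2.10104728e-01]), 'qvel': array([ 0.00119756, -0.00072205, -0.0008079 ,  0.00199692,  0.00064113,
       -0.00158765]), 'joint_efforts': array([-7.28892155e-04, -3.95982528e+01, -3.31435776e+01, -3.21718508e-04,
        8.16090906e-03, -1.16990662e-05]), 'eef_pos': array([165.67642277, 549.97317118, 230.29038617]), 'tcp_rot': array([ 2.52108325,  1.87315076, -0.00279131]), 'ft_force': array([ 0.14152463, -0.46573292, -0.79563233]), 'ft_torque': array([0.0233081 , 0.04151203, 0.02318262]), 'grip_width': 1.0014942952453016} 18.700000000000003
side [[392.10086819   0.         275.90446687]
 [  0.         392.10086819 214.63476389]
 [  0.           0.           1.        ]] [[-9.8000e-01  1.1000e-01 -1.4000e-01  4.0775e+02]
 [-1.8000e-01 -5.8000e-01  7.9000e-01  5.2525e+02]
 [ 0.0000e+00  8.0000e-01  5.9000e-01  5.7018e+02]
 [ 0.0000e+00  0.0000e+00  0.0000e+00  1.0000e+00]]
bowl_mid {'pixel': [253.2, 270.9], 'p': 0.95} [542.1  11.3  47.6]
tray {'pixel': [295.1,
[... 504 characters left out ...]
  0.00000e+00  1.00000e+00]]
bowl_mid {'pixel': [233.7, 200.0], 'p': 0.59} [546.4 -23.4  48.6]
tray {'pixel': [359.9, 218.8], 'p': 0.67} [ 500.6 -313.     4.1]
tub_mid {'pixel': [379.9, 163.7], 'p': 0.84} [ 611.9 -355.4   76.4]
tub_mid {'pixel': [234.5, 200.3], 'p': 0.52} [545.7 -25.2  48.6]
spice_mid {'pixel': [364.6, 270.6], 'p': 0.76} [ 373.3 -300.8  109.3]
wrist [[349.86004995   0.         281.09024163]
 [  0.         349.86004995 203.73038183]
 [  0.           0.           1.        ]] [[ 2.9000e-01 -9.1000e-01 -2.9000e-01  9.2340e+01]
 [ 9.6000e-01  2.7000e-01  9.0000e-02  5.7248e+02]
 [-0.0000e+00 -3.0000e-01  9.5000e-01  3.7363e+02]
 [ 0.0000e+00  0.0000e+00  0.0000e+00  1.0000e+00]]
```

View pics/side0.png

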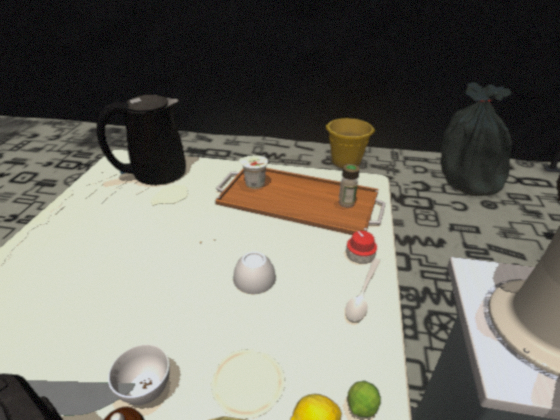

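View pics/top0.png

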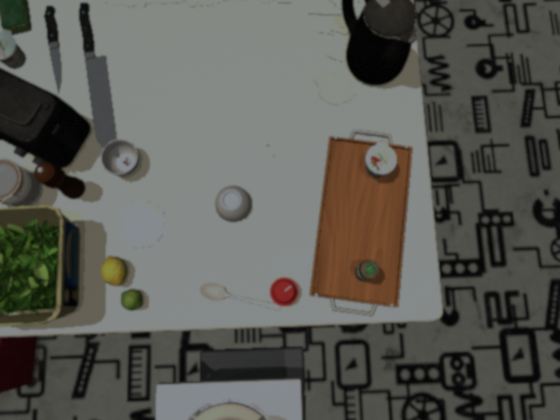

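```bash
python3 - <<'E'
from h import *
for c in ['side','top']:
    s=snap(c)
    for l in ['bowl_mid','tub_mid','spice_mid']:
        r=regions_of(c,l)
        if not r: print(c,l,'none'); continue
        m=r[0]['region']&(s['z_map']>0)
        v,u=np.nonzero(m); P=np.array([unproj(s,a,b,d=s['z_map'][b,a]) for a,b in zip(u,v)])
        print(c,l,r[0]['p'],r[0]['extent'],'min',P.min(0).round(1),'max',P.max(0).round(1))
        z=np.percentile(P[:,2],97); top=P[np.abs(P[:,2]-z)<4]
        (cc,rad)=cv2.minEnclosingCircle(top[:,:2].astype(np.float32))
        print('  topz',z.round(1),'circle',np.round(cc,1),round(rad,1),'mean',top.mean(0).round(1))
    # rim of tray
E
```

```text
side bowl_mid 0.76 [233.7, 252.1, 277.1, 293.5] min [506.1 -95.3  -2.6] max [597.4  27.8  53.5]
  topz 51.4 circle [547.7 -14.9] 26.8 mean [547.7 -14.2  49.6]
side tub_mid 0.88 [238.9, 156.5, 267.9, 188.1] min [ 592.5 -413.5    4.1] max [ 671.1 -321.    77.3]
  topz 75.7 circle [ 628.  -357.2] 37.4 mean [ 626.6 -355.    74.3]
side spice_mid 0.88 [338.1, 163.3, 357.5, 208.6] min [  295.2 -1838.9  -709.5] max [ 400.3 -285.6  110.8]
  topz 109.2 circle [ 377.  -309.6] 21.1 mean [ 376.9 -306.8  108.3]
top bowl_mid 0.71 [218.9, 182.5, 250.3, 225.2] min [504.2 -59.7  -2.5] max [588.7  24.2  57.2]
  topz 53.2 circle [548.1 -17.8] 27.2 mean [547.  -17.6  51.3]
top tub_mid 0.55 [367.6, 142.1, 395.0, 176.4] min [ 589.3 -393.2    2.5] max [ 671.3 -324.5   79.9]
  topz 78.4 circle [ 627.8 -360.5] 38.5 mean [ 625.4 -358.4   76.2]
top spice_mid 0.79 [355.0, 256.6, 375.4, 281.7] min [ 357.4 -329.2   25.4] max [ 397.5 -290.3  116.7]
  topz 112.7 circle [ 377.3 -310.6] 19.7 mean [ 377.  -311.2  110.6]
```

The side view shows the upside-down bowl at (253,272), the tub at (254,172) and the jar at (348,187). In the top view they are at (234,203), (381,160) and (368,270), and the tray's corners are near (330,137), (411,149), (398,306) and (312,293). I'll get the tray frame and make a first travel move.

```bash
python3 - <<'E'
from h import *
for c in ['top','side']:
    s=snap(c); r=regions_of(c,'tray')[0]; m=r['region']
    v,u=np.nonzero(m&(s['z_map']>0))
    P=np.array([unproj(s,a,b,d=s['z_map'][b,a]) for a,b in zip(u,v)])
    P=P[(P[:,2]<18)&(P[:,2]>-5)&(P[:,1]<-180)&(P[:,1]>-450)]
    fl=P[P[:,2]<8]
    print(c,cv2.minAreaRect(P[:,:2].astype(np.float32)),'floor z',np.median(fl[:,2]))
    q=P[:,:2].astype(np.float32)
    # colour-based (orange wood)
    hsv=cv2.cvtColor(s['image'],cv2.COLOR_BGR2HSV); w=cv2.inRange(hsv,(4,110,50),(18,255,255))
    n,l,st,_=cv2.connectedComponentsWithStats(w); k=1+np.argmax(st[1:,4]); 
    v,u=np.nonzero(l==k); Q=np.array([unproj(s,a,b,z=10) for a,b in zip(u,v)])[:,:2].astype(np.float32)
    print('  colour',cv2.minAreaRect(Q),st[k])
E
```

```text
top ((503.98638916015625, -319.3817138671875), (205.20587158203125, 438.60980224609375), 80.6949234008789) floor z 4.525640420749028
  colour ((499.98870849609375, -317.1843566894531), (196.6993865966797, 375.7503356933594), 80.25564575195312) [  311   138   101   168 12155]
side ((503.71453857421875, -328.27069091796875), (229.96072387695312, 442.90155029296875), 80.21524047851562) floor z 4.225000142938768
  colour ((501.2291564941406, -312.6187438964844), (213.87887573242188, 379.5301513671875), 79.54652404785156) [ 216  169  161   67 5830]
```

Emit:
jog_arm(series=[-24, 31, -10, 0, 0, 0, 85, -24, 31, -10, 0, 0, 0, 85, -24, 31, -10, 0, 0, 0, 85, -24, 31, -10, 0, 0, 0, 85, -24, 31, -10, 0, 0, 0, 85, -24, 31, -10, 0, 0, 0, 85, -24, 31, -10, 0, 0, 0, 85, -24, 31, -10, 0, 0, 0, 85, -24, 31, -10, 0, 0, 0, 85, -24, 31, -10, 0, 0, 0, 85])

```text
clock: 2.18
eef_pos: [394.2, 229.5, 332.1]
tcp_rot: [2.522, 1.874, 0.001]
ft_force: [0.5, 0.4, 0.0]
grip_width: 0.989
```

Emit:
jog_arm(series=[0, 0, 0, 0, 0, 7.1, 85, 0, 0, 0, 0, 0, 7.1, 85, 0, 0, 0, 0, 0, 7.1, 85, 0, 0, 0, 0, 0, 7.1, 85, 0, 0, 0, 0, 0, 7.1, 85, 0, 0, 0, 0, 0, 7.1, 85, 0, 0, 0, 0, 0, 7.1, 85, 0, 0, 0, 0, 0, 7.1, 85, 0, 0, 0, 0, 0, 7.1, 85, 0, 0, 0, 0, 0, 7.1, 85])

```text
clock: 3.02
eef_pos: [393.5, 231.2, 331.4]
tcp_rot: [-3.141, -0.051, -0.0]
ft_force: [0.7, 0.8, -0.3]
grip_width: 0.994
```

```bash
python3 - <<'E'
from h import *
o=get_obs(); print(o['clock'],o['qpos'].round(4).tolist(),o['eef_pos'].round(2).tolist(),o['tcp_rot'].round(4).tolist())
print(R.from_rotvec(o['tcp_rot']).as_matrix().round(2))
E
```

```text
3.0167 [0.2655, -0.2077, 1.761, -0.0, 1.5881, 0.2328] [393.48, 231.23, 331.38] [-3.1411, -0.0513, -0.0002]
[[ 1.    0.03  0.  ]
 [ 0.03 -1.    0.  ]
 [ 0.   -0.   -1.  ]]
```

Emit:
jog_arm(series=[0, 0, 0, -5, 0, 0, 85, 0, 0, 0, -5, 0, 0, 85, 0, 0, 0, -5, 0, 0, 85, 0, 0, 0, -5, 0, 0, 85, 0, 0, 0, -5, 0, 0, 85, 0, 0, 0, -5, 0, 0, 85, 0, 0, 0, -5, 0, 0, 85, 0, 0, 0, -5, 0, 0, 85, 0, 0, 0, -5, 0, 0, 85, 0, 0, 0, -5, 0, 0, 85])

```text
clock: 3.85
eef_pos: [393.6, 231.8, 331.7]
tcp_rot: [2.265, 0.044, 0.022]
ft_force: [0.3, 0.4, 0.1]
grip_width: 0.995
```

```bash
cat >> h.py <<'E'
def st():
    o=get_obs(); print(o['clock'],o['qpos'].round(4).tolist(),o['eef_pos'].round(2).tolist(),o['tcp_rot'].round(4).tolist(),o['ft_force'].round(1),round(o['grip_width'],3))
    print(R.from_rotvec(o['tcp_rot']).as_matrix().round(3)); return o
E
python3 - <<'E'
from h import *
st()
E
```

```text
3.85 [0.6818, 0.2396, 1.5225, -0.7102, 1.9066, 0.5874] [393.62, 231.76, 331.66] [2.2651, 0.0441, 0.0222] [0.3 0.4 0.1] 0.995
[[ 0.999  0.024  0.031]
 [ 0.039 -0.64  -0.768]
 [ 0.001  0.768 -0.64 ]]
```

```bash
cat > kin.py <<'E'
import numpy as np
from scipy.spatial.transform import Rotation as R
from scipy.optimize import least_squares
D=[([1.06790,.159075,1.598256,0,1.386212,-.210105],[165.676,549.973,230.29],[2.52108,1.87315,-.00279]),
([0.2655,-0.2077,1.761,-0.0,1.5881,0.2328],[393.48,231.23,331.38],[-3.1411,-0.0513,-0.0002]),
([0.6818,0.2396,1.5225,-0.7102,1.9066,0.5874],[393.62,231.76,331.66],[2.2651,0.0441,0.0222])]
def rot(q):
    a=R.from_euler('z',q[0]); b=a*R.from_euler('y',q[1]); c=b*R.from_euler('y',q[2]); d=c*R.from_euler('z',q[3]); e=d*R.from_euler('y',q[4]); f=e*R.from_euler('z',q[5]+np.pi)
    return a,b,c,d,e,f
def fk(q,P):
    h,L1,a3,L2,b1,b5,Dt=P
    a,b,c,d,e,f=rot(q)
    p=np.array([0,0,h])+a.apply([0,b1,0])+b.apply([0,0,L1])+c.apply([a3,0,L2])+d.apply([0,b5,0])+e.apply([0,0,Dt])
    return p,f
def fit(D=D):
    x0=[300,358,0,514,60,60,300]
    g=lambda P:np.concatenate([fk(q,P)[0]-p for q,p,_ in D]+[1e-3*(np.array(P)-x0)])
    s=least_squares(g,x0); return s.x
if __name__=='__main__':
    P=fit(); print(P.round(1))
    for q,p,r in D:
        pp,f=fk(q,P); print((pp-p).round(2),(f.inv()*R.from_rotvec(r)).as_rotvec().round(4))
E
python3 kin.py
```

```text
[297.8 385.4  47.2 519.  119.9  -0.  305.4]
[ 0.01 -0.01 -0.01] [ 0.  0. -0.]
[-0.    0.01  0.01] [ 0.     -0.0001  0.    ]
[-0. -0. -0.] [-0.0001 -0.      0.    ]
```

```bash
cat >> kin.py <<'E'
LO=np.array([-2.91,-.94,.18,-1.29,.17,-3]);HI=np.array([2.91,2.29,2.7,4.43,2.64,3])
def ik(p,Rm,P):
    h,L1,a3,L2,b1,b5,Dt=P; out=[]
    w=np.array(p)-Dt*Rm.as_matrix()[:,2]
    rr=w[0]**2+w[1]**2-b1**2
    if rr<0: return out
    r=np.sqrt(rr); q1=np.arctan2(w[1],w[0])-np.arctan2(b1,r)
    x,z=r,w[2]-h; Lf=np.hypot(a3,L2); off=np.arctan2(a3,L2)
    c=(x*x+z*z-L1**2-Lf**2)/(2*L1*Lf)
    if abs(c)>1: return out
    k=np.arccos(c)  # elbow bend
    q3=k-off
    q2=np.arctan2(x,z)-np.arctan2(Lf*np.sin(k),L1+Lf*np.cos(k))
    M=(R.from_euler('z',q1)*R.from_euler('y',q2+q3)).inv()*Rm*R.from_euler('z',-np.pi)
    e=M.as_euler('ZYZ')
    for q4,q5,q6 in [e,(e[0]+np.pi,-e[1],e[2]+np.pi)]:
        if q5<0: continue
        for i in(-1,0,1):
            for j in (-1,0,1):
                q=np.array([q1,q2,q3,q4+2*np.pi*i,q5,q6+2*np.pi*j])
                if np.all(q>LO)&np.all(q<HI): out.append(q)
    return out
def pose(phi,p,s):
    """tool heading phi (rad), pitch down p, jaw axis horizontal; s=+1/-1 roll"""
    z=np.array([np.cos(p)*np.cos(phi),np.cos(p)*np.sin(phi),-np.sin(p)])
    x=s*np.array([-np.sin(phi),np.cos(phi),0]); y=np.cross(z,x)
    return R.from_matrix(np.c_[x,y,z])
E
python3 - <<'E'
from kin import *
P=fit()
B=np.array([548,-16,33.]); T=np.array([501,-317,34.])
p=np.radians(15)
for deg in range(-180,180,15):
    phi=np.radians(deg)
    for nm,C in (('B',B),('T',T)):
        for s in (1,-1):
            Rm=pose(phi,p,s); tcp=C+26*Rm.as_matrix()[:,2]
            for q in ik(tcp,Rm,P): print(deg,nm,s,q.round(2))
E
```

```text
-180 B 1 [-0.17  1.32  0.74 -0.23  2.37  1.36]
-180 B -1 [-0.17  1.32  0.74 -0.23  2.37 -1.78]
-180 T 1 [-0.53  1.37  0.65 -0.69  2.26  0.93]
-180 T -1 [-0.53  1.37  0.65 -0.69  2.26 -2.21]
-165 B 1 [-0.08  1.3   0.78 -0.45  2.3   1.16]
-165 B -1 [-0.08  1.3   0.78 -0.45  2.3  -1.98]
-165 T 1 [-0.46  1.27  0.83 -0.83  2.08  0.85]
-165 T -1 [-0.46  1.27  0.83 -0.83  2.08 -2.29]
-150 B 1 [-0.    1.25  0.88 -0.63  2.18  1.02]
-150 B -1 [-0.    1.25  0.88 -0.63  2.18 -2.12]
-150 T 1 [-0.4   1.17  1.03 -0.95  1.9   0.82]
-150 T -1 [-0.4   1.17  1.03 -0.95  1.9  -2.32]
-135 B 1 [ 0.07  1.18  1.02 -0.78  2.03  0.94]
-135 B -1 [ 0.07  1.18  1.02 -0.78  2.03 -2.2 ]
-135 T 1 [-0.35  1.06  1.24 -1.08  1.7   0.82]
-135 T -1 [-0.35  1.06  1.24 -1.08  1.7  -2.32]
-120 B 1 [ 0.14  1.09  1.19 -0.92  1.86  0.89]
-120 B -1 [ 0.14  1.09  1.19 -0.92  1.86 -2.25]
-120 T 1 [-0.32  0.95  1.45 -1.24  1.51  0.85]
-120 T -1 [-0.32  0.95  1.45 -1.24  1.51 -2.29]
-105 B 1 [ 0.2   0.99  1.37 -1.06  1.69  0.88]
-105 B -1 [ 0.2   0.99  1.37 -1.06  1.69 -2.26]
-90 B 1 [ 0.23  0.9   1.56 -1.23  1.51  0.91]
-90 B -1 
[... 2275 characters left out ...]
4]
120 B -1 [-0.52  1.11  1.15  0.59  2.07 -1.11]
120 T 1 [-0.86  1.4   0.6   0.28  2.43  1.84]
120 T -1 [-0.86  1.4   0.6   0.28  2.43 -1.3 ]
135 B 1 [-0.43  1.19  0.98  0.43  2.21  1.94]
135 B -1 [-0.43  1.19  0.98  0.43  2.21 -1.21]
135 T 1 [-0.77  1.46  0.48  0.02  2.51  1.59]
135 T -1 [-0.77  1.46  0.48  0.02  2.51 -1.55]
150 B 1 [-0.34  1.26  0.85  0.24  2.32  1.78]
150 B -1 [-0.34  1.26  0.85  0.24  2.32 -1.36]
150 T 1 [-0.69  1.48  0.44 -0.27  2.5   1.31]
150 T -1 [-0.69  1.48  0.44 -0.27  2.5  -1.84]
165 B 1 [-0.25  1.31  0.76  0.01  2.38  1.58]
165 B -1 [-0.25  1.31  0.76  0.01  2.38 -1.56]
165 T 1 [-0.61  1.45  0.51 -0.52  2.41  1.08]
165 T -1 [-0.61  1.45  0.51 -0.52  2.41 -2.07]
```

```bash
cat > plan.py <<'E'
from kin import *
from h import get_obs
from scipy.spatial.transform import Slerp
def plan(p1,R1,n,g,lo=0,start=None,show=True):
    P=fit()
    if start is None:
        o=get_obs(); p0,R0=o['eef_pos'],R.from_rotvec(o['tcp_rot']); q=o['qpos']
    else: p0,R0,q=start
    sl=Slerp([0,1],R.concatenate([R0,R1])); rows=[]; p,Rc=np.array(p0),R0; worst=0
    for i in range(1,n+1):
        t=i/n; pt=p0+(np.array(p1)-p0)*t; Rt=sl(t)
        d=Rc.inv().apply(pt-p).round(0); r=np.degrees((Rc.inv()*Rt).as_rotvec()).round(1)
        rows.append([*d.tolist(),*r.tolist(),g]); p=p+Rc.apply(d); Rc=Rc*R.from_rotvec(np.radians(r))
        s=ik(p,Rc,P)
        if not s: print('NO IK at',i,p); continue
        s=min(s,key=lambda k:np.abs(k-q).max()); dq=np.abs(s-q)/np.array([2.57,2.57,3.14,3.14,3.14,3.14])*12; worst=max(worst,dq.max()); q=s
        if i==n//2: print('mid q',s.round(2))
    print('end q',q.round(2),'max frac speed',round(worst,2),'end p',p.round(1),'max shift',max(np.linalg.norm(r[:3]) for r in rows),'max turn',max(np.linalg.norm(r[3:6]) for r in rows))
    for k in range(0,n,10): print(', '.join('%g'%v for r in rows[k:k+10] for v in r)); print()
    return p,Rc,q
E
python3 - <<'E'
from plan import *
B=np.array([547.6,-16,34.]);phi=np.radians(-145);p=np.radians(15)
Rm=pose(phi,p,1); f=np.array([np.cos(phi),np.sin(phi),0])
A=B+27*Rm.as_matrix()[:,2]-130*f; A[2]=150
print(A); plan(A,Rm,20,85)
E
```

```text
[632.72628265  43.60606481 150.        ]
mid q [ 0.37  0.72  1.17 -0.73  2.09  0.71]
end q [ 0.11  1.45  0.25 -0.91  2.5   0.63] max frac speed 0.69 end p [632.2  43.5 150. ] max shift 18.16590212458495 max turn 3.1874754901018454
12, -1, 13, -1.1, -2.6, 1.3, 85, 12, -1, 13, -1.2, -2.5, 1.4, 85, 12, -2, 13, -1.1, -2.6, 1.3, 85, 14, -2, 11, -1.1, -2.5, 1.3, 85, 13, -3, 11, -1.2, -2.6, 1.3, 85, 14, -3, 11, -1.1, -2.6, 1.3, 85, 15, -4, 9, -1.2, -2.5, 1.4, 85, 14, -4, 9, -1.1, -2.6, 1.3, 85, 15, -5, 8, -1.1, -2.6, 1.3, 85, 15, -6, 8, -1.2, -2.5, 1.3, 85

16, -5, 6, -1.1, -2.6, 1.4, 85, 15, -7, 6, -1.1, -2.5, 1.3, 85, 16, -7, 5, -1.2, -2.6, 1.3, 85, 15, -7, 4, -1.1, -2.6, 1.3, 85, 16, -8, 3, -1.1, -2.5, 1.4, 85, 16, -8, 3, -1.2, -2.6, 1.3, 85, 15, -8, 1, -1.1, -2.6, 1.3, 85, 15, -9, 1, -1.1, -2.5, 1.3, 85, 15, -9, -0, -1.2, -2.6, 1.4, 85, 15, -10, -1, -1.1, -2.5, 1.3, 85
```

```bash
python3 - <<'E'
from plan import *
from h import *
s=snap('top'); print('bowl2',[unproj(s,u,v,d=s['z_map'][v,u]).round(0) for u,v in [(121,142),(121,175),(104,158),(138,158)]])
B=np.array([547.6,-16,34.]);p=np.radians(15)
for deg in(-125,-130,-135):
    phi=np.radians(deg)
    Rm=pose(phi,p,1); f=np.array([np.cos(phi),np.sin(phi),0])
    A=B+27*Rm.as_matrix()[:,2]-75*f; A[2]=120
    print(deg,A); plan(A,Rm,20,85)
E
```

```text
bowl2 [array([698., 241.,  37.]), array([628., 251.,   1.]), array([658., 277.,  44.]), array([656., 199.,  41.])]
-125 [575.65936081  24.07292021 120.        ]
mid q [ 0.42  0.6   1.38 -0.79  1.94  0.71]
end q [ 0.19  1.09  0.96 -0.89  2.09  0.77] max frac speed 0.26 end p [575.9  24.2 119.9] max shift 18.05547008526779 max turn 2.2671568097509267
9, -1, 15, -1.2, -1.7, 0.9, 85, 9, -2, 15, -1.1, -1.6, 0.8, 85, 10, -2, 14, -1.2, -1.7, 0.9, 85, 9, -2, 14, -1.2, -1.7, 0.9, 85, 11, -3, 13, -1.2, -1.6, 0.9, 85, 10, -4, 14, -1.1, -1.7, 0.8, 85, 11, -3, 13, -1.2, -1.7, 0.9, 85, 12, -5, 12, -1.2, -1.6, 0.9, 85, 11, -4, 12, -1.2, -1.7, 0.9, 85, 12, -5, 12, -1.1, -1.7, 0.8, 85

12, -6, 11, -1.2, -1.6, 0.9, 85, 12, -6, 10, -1.2, -1.7, 0.9, 85, 13, -6, 11, -1.2, -1.7, 0.8, 85, 13, -7, 9, -1.1, -1.6, 0.9, 85, 13, -7, 9, -1.2, -1.7, 0.9, 85, 13, -7, 9, -1.2, -1.7, 0.9, 85, 13, -8, 8, -1.2, -1.6, 0.8, 85, 13, -8, 8, -1.1, -1.7, 0.9, 85, 13, -9, 7, -1.2, -1.7, 0.9, 85, 14, -9, 6, -1.2, -1.6, 0.9, 85

-130 [579.0451716   21.47489622 120.        ]
mid q [ 0.41  0.62  1.35 -0.77  1.97  0.72]
end q [ 0
[... 938 characters left out ...]
shift 18.193405398660254 max turn 2.736786436680802
9, -1, 15, -1.1, -2.1, 1.1, 85, 10, -1, 15, -1.2, -2.1, 1.1, 85, 10, -2, 14, -1.1, -2.1, 1.1, 85, 10, -3, 14, -1.2, -2.2, 1.1, 85, 11, -3, 14, -1.1, -2.1, 1.1, 85, 12, -3, 13, -1.2, -2.1, 1.1, 85, 12, -4, 12, -1.1, -2.1, 1.1, 85, 12, -4, 12, -1.2, -2.1, 1.1, 85, 13, -5, 11, -1.1, -2.1, 1.1, 85, 13, -6, 11, -1.2, -2.1, 1.1, 85

13, -5, 11, -1.1, -2.2, 1.1, 85, 13, -6, 9, -1.1, -2.1, 1.1, 85, 14, -7, 9, -1.2, -2.1, 1.1, 85, 14, -7, 9, -1.1, -2.1, 1.1, 85, 14, -8, 7, -1.2, -2.1, 1.1, 85, 14, -8, 7, -1.1, -2.1, 1.1, 85, 14, -8, 7, -1.2, -2.1, 1.1, 85, 14, -9, 5, -1.1, -2.2, 1.1, 85, 15, -9, 5, -1.2, -2.1, 1.1, 85, 14, -9, 5, -1.1, -2.1, 1.1, 85
```

Emit:
jog_arm(series=[9, -1, 15, -1.1, -2.1, 1.1, 85, 10, -1, 15, -1.2, -2.1, 1.1, 85, 10, -2, 14, -1.1, -2.1, 1.1, 85, 10, -3, 14, -1.2, -2.2, 1.1, 85, 11, -3, 14, -1.1, -2.1, 1.1, 85, 12, -3, 13, -1.2, -2.1, 1.1, 85, 12, -4, 12, -1.1, -2.1, 1.1, 85, 12, -4, 12, -1.2, -2.1, 1.1, 85, 13, -5, 11, -1.1, -2.1, 1.1, 85, 13, -6, 11, -1.2, -2.1, 1.1, 85])

```text
clock: 4.73
eef_pos: [489.8, 125.2, 226.0]
tcp_rot: [2.037, -0.358, -0.28]
ft_force: [0.6, 0.8, -0.6]
grip_width: 0.995
```

Emit:
jog_arm(series=[13, -5, 11, -1.1, -2.2, 1.1, 85, 13, -6, 9, -1.1, -2.1, 1.1, 85, 14, -7, 9, -1.2, -2.1, 1.1, 85, 14, -7, 9, -1.1, -2.1, 1.1, 85, 14, -8, 7, -1.2, -2.1, 1.1, 85, 14, -8, 7, -1.1, -2.1, 1.1, 85, 14, -8, 7, -1.2, -2.1, 1.1, 85, 14, -9, 5, -1.1, -2.2, 1.1, 85, 15, -9, 5, -1.2, -2.1, 1.1, 85, 14, -9, 5, -1.1, -2.1, 1.1, 85])

```text
clock: 5.57
eef_pos: [583.8, 18.3, 121.4]
tcp_rot: [1.737, -0.72, -0.553]
ft_force: [-0.2, -0.0, -0.2]
grip_width: 0.997
```

```bash
python3 - <<'E'
from plan import *
from h import *
o=st(); P=fit(); pp,f=fk(o['qpos'],P); print('fk err',(pp-o['eef_pos']).round(2))
snap('wrist','w1.png'); snap('side','s1.png')
s=snapshot('wrist'); r=regions_of('wrist','bowl_mid')
print([ (round(x['p'],2),x['extent']) for x in r])
if r:
    m=r[0]['region']&(s['z_map']>0); v,u=np.nonzero(m); Q=np.array([unproj(s,a,b,d=s['z_map'][b,a]) for a,b in zip(u,v)])
    z=np.percentile(Q[:,2],97); t=Q[np.abs(Q[:,2]-z)<4]; print(z,cv2.minEnclosingCircle(t[:,:2].astype(np.float32)),Q.min(0),Q.max(0))
B=np.array([547.6,-16,34.]);p=np.radians(15);phi=np.radians(-135);Rm=pose(phi,p,1); ff=np.array([np.cos(phi),np.sin(phi),0])
A=B+27*Rm.as_matrix()[:,2]-75*ff; plan(A,Rm,10,85)
E
```

```text
5.5667 [0.1305, 1.1704, 0.7971, -0.818, 2.2184, 0.7916] [583.83, 18.29, 121.39] [1.7372, -0.7203, -0.5529] [-0.2 -0.  -0.2] 0.997
[[ 0.704 -0.188 -0.685]
 [-0.71  -0.193 -0.677]
 [-0.005  0.963 -0.27 ]]
fk err [-0.11 -0.03  0.18]
[(0.69, [209.0, 13.4, 357.7, 142.4])]
49.99370054276487 ((550.6648559570312, -14.971840858459473), 26.430889129638672) [ 370.48699955 -132.00647238   -1.39942517] [592.15851287  26.05774809  51.01261177]
mid q [ 0.13  1.25  0.77 -0.8   2.19  0.83]
end q [ 0.13  1.34  0.71 -0.79  2.17  0.86] max frac speed 0.09 end p [582.1  18.3  26.9] max shift 10.44030650891055 max turn 0.17320508075688776
0, -9, 3, -0.1, 0, 0, 85, 0, -9, 2, -0, 0.1, 0.1, 85, -0, -9, 3, -0.1, -0, -0, 85, -0, -9, 2, -0, 0, 0, 85, -0, -9, 3, -0.1, 0, 0, 85, -0, -10, 3, -0.1, 0.1, 0.1, 85, -0, -9, 2, -0, -0, -0, 85, -0, -9, 3, -0.1, 0, 0, 85, -0, -9, 2, -0.1, 0, 0.1, 85, -0, -9, 3, -0, 0.1, -0, 85
```

View pics/s1.png

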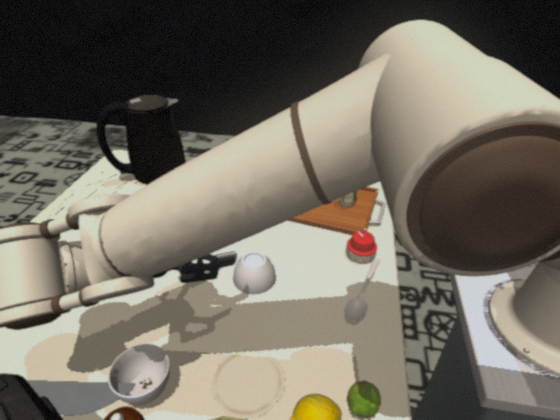

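View pics/w1.png

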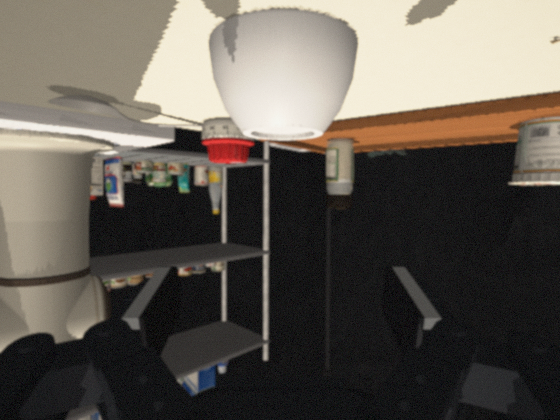

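```bash
python3 - <<'E'
from h import *
s=snap('side'); t=snap('top')
a=cv2.resize(s['image'][220:340,60:300],None,fx=3.3,fy=3.3,interpolation=cv2.INTER_CUBIC)
b=cv2.resize(t['image'][80:240,130:300],None,fx=3.3,fy=3.3,interpolation=cv2.INTER_CUBIC)
cv2.imwrite('pics/c1.png',a);cv2.imwrite('pics/c2.png',b)
w=snap('wrist'); o=get_obs(); Ti=np.linalg.inv(w['extrinsics']); Rm=R.from_rotvec(o['tcp_rot'])
print('cam in tool',Rm.inv().apply(Ti[:3,3]-o['eef_pos']),Ti[:3,3])
E
```

```text
cam in tool [ 1.40808961e-01 -7.70491039e+01 -1.42018772e+02] [694.90693665 131.56869847  87.71380761]
```

View pics/c1.png

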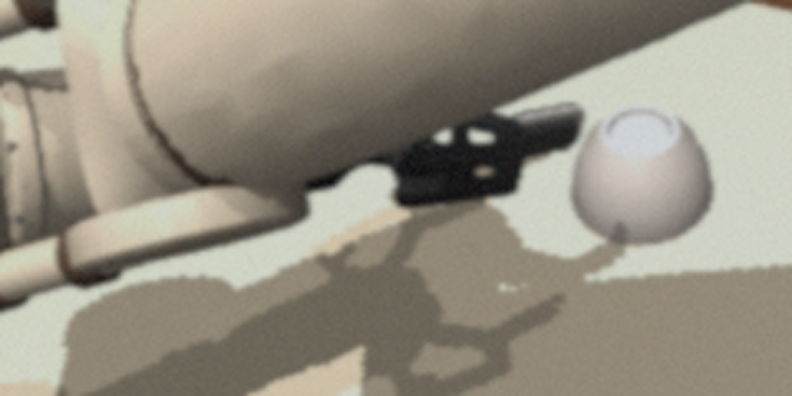

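View pics/c2.png

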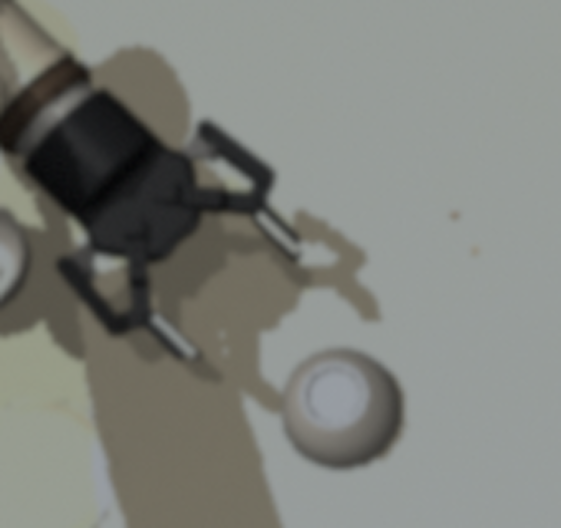

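```bash
python3 - <<'E'
from h import *
s=snap('side'); o=get_obs(); Rm=R.from_rotvec(o['tcp_rot']); tz=Rm.as_matrix()[:,2]; W=o['eef_pos']-305*tz; print('wrist',W.round(0))
Z=s['z_map']; K=s['intrinsics'];T=s['extrinsics'];Ti=np.linalg.inv(T)
v,u=np.nonzero(Z>0); d=Z[v,u]; ray=np.c_[(u-K[0,2])/K[0,0],-(v-K[1,2])/K[1,1],-np.ones_like(d)]*d[:,None]
X=ray@Ti[:3,:3].T+Ti[:3,3]
m=(np.linalg.norm(X-W,axis=1)<170)
Y=X[m&(X[:,2]>60)]; 
i=np.argsort(Y[:,2])[:2000:100]; print(Y[i].round(0))
for rr in (50,70,90,110,130,150): print(rr,(np.linalg.norm(Y-W,axis=1)<rr).sum(), Y[np.linalg.norm(Y-W,axis=1)<rr][:,2].min() if (np.linalg.norm(Y-W,axis=1)<rr).any() else None)
# pixels around
for px in [(35,325),(60,320),(20,230),(35,275),(130,285)]:
    print(px,unproj(s,*px,d=Z[px[1],px[0]]).round(0))
E
```

```text
wrist [791. 228. 206.]
[[729. 331. 115.]
 [778. 269. 153.]
 [701. 351. 160.]
 [714. 347. 165.]
 [775. 284. 169.]
 [720. 350. 171.]
 [731. 346. 172.]
 [738. 343. 173.]
 [710. 359. 174.]
 [717. 366. 174.]
 [721. 359. 175.]
 [719. 368. 176.]
 [713. 373. 176.]
 [738. 349. 178.]
 [725. 209. 181.]
 [738. 228. 184.]
 [724. 213. 186.]
 [765. 287. 189.]
 [759. 254. 191.]
 [729. 217. 193.]]
50 2866 184.26419851162223
70 6647 152.82607767450793
90 7649 152.82607767450793
110 8009 152.82607767450793
130 8213 152.82607767450793
150 9650 126.29247369927214
(35, 325) [754. 274. 171.]
(60, 320) [866. 149.  -0.]
(20, 230) [781. 213. 269.]
(35, 275) [756. 242. 225.]
(130, 285) [619. 257. 250.]
```

Emit:
jog_arm(series=[0, -9, 3, -0.1, 0, 0, 85, 0, -9, 2, 0, 0.1, 0.1, 85, 0, -9, 3, -0.1, 0, 0, 85, 0, -9, 2, 0, 0, 0, 85, 0, -9, 3, -0.1, 0, 0, 85, 0, -10, 3, -0.1, 0.1, 0.1, 85, 0, -9, 2, 0, 0, 0, 85, 0, -9, 3, -0.1, 0, 0, 85, 0, -9, 2, -0.1, 0, 0.1, 85, 0, -9, 3, 0, 0.1, 0, 85])

```text
clock: 6.8
eef_pos: [582.3, 18.5, 26.2]
tcp_rot: [1.725, -0.714, -0.546]
ft_force: [0.4, 0.9, 0.2]
grip_width: 0.993
```

```bash
python3 - <<'E'
from plan import *
from h import *
o=st(); snap('wrist','w2.png'); snap('top','t2.png'); t=snapshot('top')
b=cv2.resize(t['image'][80:240,130:300],None,fx=3.3,fy=3.3,interpolation=cv2.INTER_CUBIC); cv2.imwrite('pics/c3.png',b)
B=np.array([548.8,-16,34.]);p=np.radians(15);phi=np.radians(-135);Rm=pose(phi,p,1)
A=B+27*Rm.as_matrix()[:,2]; plan(A,Rm,10,85)
E
```

```text
6.8 [0.134, 1.3383, 0.7121, -0.7891, 2.1667, 0.8629] [582.33, 18.5, 26.18] [1.7251, -0.7144, -0.5458] [0.4 0.9 0.2] 0.993
[[ 0.708 -0.184 -0.682]
 [-0.706 -0.182 -0.685]
 [ 0.002  0.966 -0.258]]
mid q [ 0.1   1.25  0.88 -0.78  2.09  0.91]
end q [ 0.07  1.17  1.02 -0.78  2.03  0.94] max frac speed 0.14 end p [530.3 -34.4  27.1] max shift 8.246211251235321 max turn 0.1
0, 2, 7, 0, -0, -0, 85, 0, 2, 7, 0, -0, -0, 85, 0, 2, 7, 0, -0, -0, 85, 0, 2, 7, 0, -0, -0, 85, 0, 2, 8, 0.1, -0, -0, 85, 1, 2, 7, -0, -0.1, -0, 85, -0, 2, 7, -0, 0, -0, 85, -0, 2, 7, -0, 0, -0, 85, -0, 2, 7, 0, 0, -0, 85, 0, 2, 7, 0, 0, -0, 85
```

View pics/c3.png

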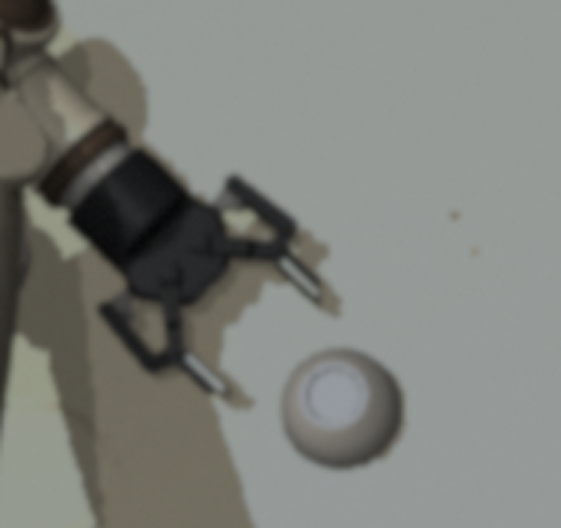

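View pics/w2.png

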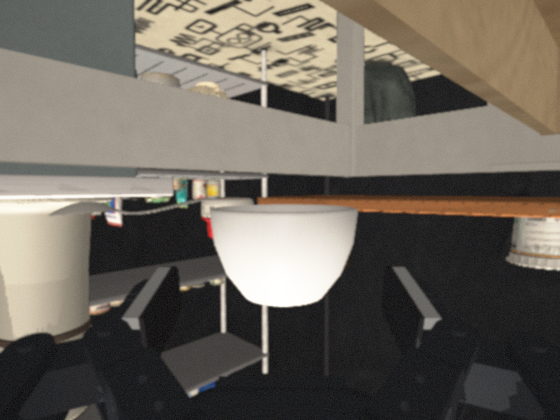

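Emit:
jog_arm(series=[0, 2, 7, 0, 0, 0, 85, 0, 2, 7, 0, 0, 0, 85, 0, 2, 7, 0, 0, 0, 85, 0, 2, 7, 0, 0, 0, 85, 0, 2, 8, 0.1, 0, 0, 85, 1, 2, 7, 0, -0.1, 0, 85, 0, 2, 7, 0, 0, 0, 85, 0, 2, 7, 0, 0, 0, 85, 0, 2, 7, 0, 0, 0, 85, 0, 2, 7, 0, 0, 0, 85])

```text
clock: 7.78
eef_pos: [531.3, -34.6, 29.1]
tcp_rot: [1.727, -0.718, -0.546]
ft_force: [-0.7, 0.2, -0.1]
grip_width: 0.996
```

```bash
python3 - <<'E'
from h import *
o=st(); t=snapshot('top')
b=cv2.resize(t['image'][120:280,160:330],None,fx=3.3,fy=3.3,interpolation=cv2.INTER_CUBIC); cv2.imwrite('pics/c4.png',b)
E
```

```text
7.7833 [0.0726, 1.1693, 1.02, -0.782, 2.0298, 0.9365] [531.27, -34.59, 29.09] [1.7273, -0.7176, -0.5455] [-0.7  0.2 -0.1] 0.996
[[ 0.707 -0.187 -0.682]
 [-0.707 -0.183 -0.683]
 [ 0.003  0.965 -0.261]]
```

View pics/c4.png

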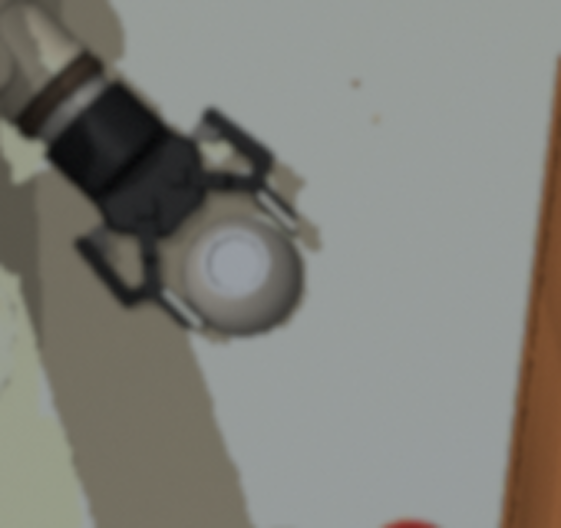

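Emit:
jog_arm(series=[0, -1, 0, 0, 0, 0, 85, 0, -1, 0, 0, 0, 0, 85, 0, 0, 0, 0, 0, 0, 60, 0, 0, 0, 0, 0, 0, 60, 0, 0, 0, 0, 0, 0, 50, 0, 0, 0, 0, 0, 0, 40, 0, 0, 0, 0, 0, 0, 30, 0, 0, 0, 0, 0, 0, 20, 0, 0, 0, 0, 0, 0, 10, 0, 0, 0, 0, 0, 0, 0])

```text
clock: 8.67
eef_pos: [531.5, -33.9, 26.6]
tcp_rot: [1.727, -0.717, -0.546]
ft_force: [3.0, 2.9, 3.9]
grip_width: 0.877
```

```bash
python3 - <<'E'
from h import *
o=st(); t=snapshot('top')
b=cv2.resize(t['image'][120:280,160:330],None,fx=3.3,fy=3.3,interpolation=cv2.INTER_CUBIC); cv2.imwrite('pics/c5.png',b); snap('wrist','w5.png')
E
```

```text
8.6667 [0.0735, 1.1757, 1.0149, -0.7814, 2.0303, 0.9371] [531.54, -33.94, 26.62] [1.7266, -0.7166, -0.5463] [3.  2.9 3.9] 0.877
[[ 0.707 -0.185 -0.682]
 [-0.707 -0.183 -0.683]
 [ 0.002  0.966 -0.26 ]]
```

View pics/c5.png

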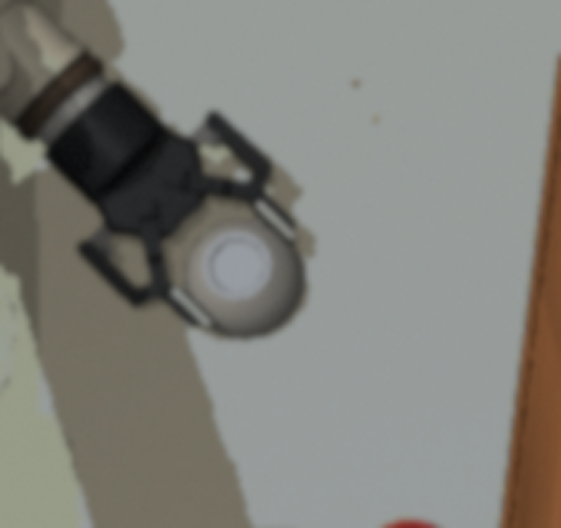

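View pics/w5.png

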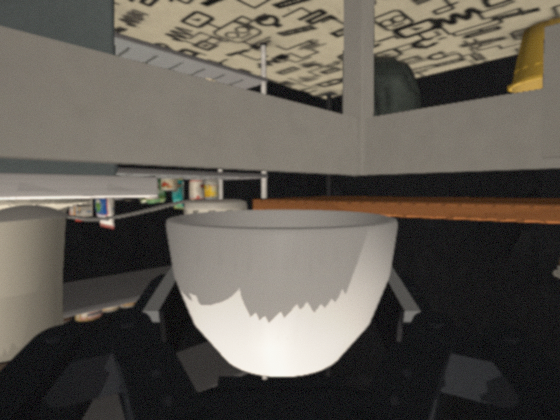

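Emit:
jog_arm(series=[0, 2, 0, 0, 0, 0, 0, 0, 3, -1, 0, 0, 0, 0, 0, 4, -1, 0, 0, 0, 0, 0, 5, -1, 0, 0, 0, 0, 0, 8, -2, 0, 0, 0, 0, 0, 10, -3, 0, 0, 0, 0, 0, 12, -3, 0, 0, 0, 0, 0, 12, -3, 0, 0, 0, 0, 0, 12, -3, 0, 0, 0, 0, 0, 12, -3, 0, 0, 0, 0])

```text
clock: 9.6
eef_pos: [530.3, -35.0, 110.5]
tcp_rot: [1.727, -0.717, -0.546]
ft_force: [0.2, 0.4, -0.6]
grip_width: 0.879
```

```bash
python3 - <<'E'
from h import *
o=st(); snap('wrist','w6.png'); snap('side','s6.png')
E
```

```text
9.6 [0.0721, 1.0232, 1.0897, -0.8114, 2.0834, 0.8738] [530.35, -34.98, 110.46] [1.7271, -0.717, -0.5461] [ 0.2  0.4 -0.6] 0.879
[[ 0.707 -0.186 -0.682]
 [-0.707 -0.183 -0.683]
 [ 0.002  0.965 -0.261]]
```

View pics/w6.png

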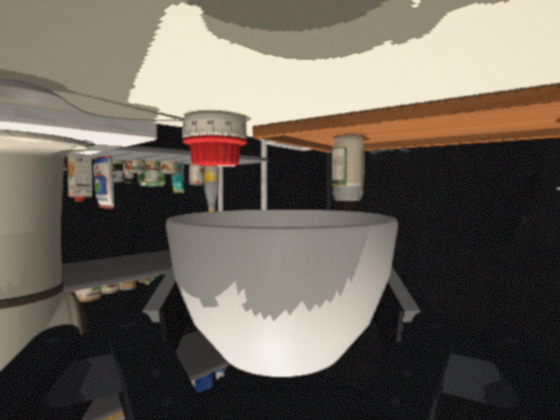

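View pics/s6.png

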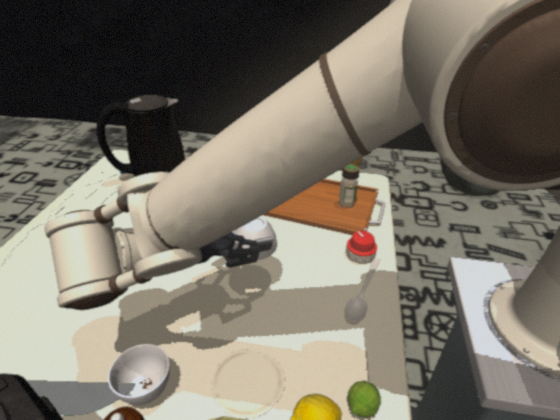

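```bash
python3 - <<'E'
from plan import *
p=np.radians(15);phi=np.radians(-135);Rm=pose(phi,p,1);tz=Rm.as_matrix()[:,2]
G=np.array([496,-325,33.]); T=G+27*tz
o=get_obs(); p0=o['eef_pos']; H=T.copy(); H[2]=140
M=(p0+H)/2; M[2]=160
a=plan(M,Rm*R.from_euler('z',-90,degrees=True),15,0)
a=plan(H,Rm*R.from_euler('z',-180,degrees=True),15,0,start=a)
E
```

```text
mid q [-0.03  0.93  1.2  -0.88  2.01  0.09]
end q [-0.14  0.84  1.28 -0.97  1.93 -0.81] max frac speed 0.44 end p [ 504.6 -189.3  160. ] max shift 11.489125293076057 max turn 6.100819617067858
6, 5, 7, -0, -0, -6, 0, 5, 6, 8, -0, -0, -6, 0, 5, 7, 7, -0, -0.1, -6.1, 0, 4, 7, 8, -0, 0, -6, 0, 4, 7, 7, -0.1, 0, -6, 0, 2, 8, 7, 0, -0, -6, 0, 2, 7, 8, 0, -0, -6, 0, 1, 8, 7, 0, -0, -6.1, 0, -0, 8, 8, 0, -0.1, -6, 0, -1, 8, 7, -0, 0, -6, 0

-2, 8, 7, -0, 0, -6, 0, -2, 8, 8, -0, -0, -6, 0, -3, 7, 7, -0, -0, -6, 0, -4, 7, 8, -0, -0, -6.1, 0, -5, 7, 7, -0, -0.1, -6, 0

mid q [-0.25  0.84  1.32 -1.04  1.85 -1.57]
end q [-0.37  0.85  1.33 -1.11  1.75 -2.44] max frac speed 0.42 end p [ 477.2 -343.2  139.7] max shift 11.224972160321824 max turn 6.0
-1, 6, 9, -0, -0, -6, 0, -1, 6, 8, -0, -0, -6, 0, -3, 5, 9, -0, -0, -6, 0, -2, 6, 8, -0, -0, -6, 0, -4, 5, 9, -0, -0, -6, 0, -3, 5, 9, -0, -0, -6, 0, -5, 4, 8, -0, -0, -6, 0, -4, 4, 9, -0, -0, -6, 0, -5, 3, 8, -0, -0, -6, 0, -6, 3, 9, -0, -0, -6, 0

-6, 2, 9, -0, -0, -6, 0, -5, 2, 8, -0, -0, -6, 0, -6, 1, 9, -0, -0, -6, 0, -6, 0, 8, -0, -0, -6, 0, -6, -0, 9, -0, -0, -6, 0
```

Emit:
jog_arm(series=[6, 5, 7, 0, 0, -6, 0, 5, 6, 8, 0, 0, -6, 0, 5, 7, 7, 0, -0.1, -6.1, 0, 4, 7, 8, 0, 0, -6, 0, 4, 7, 7, -0.1, 0, -6, 0, 2, 8, 7, 0, 0, -6, 0, 2, 7, 8, 0, 0, -6, 0, 1, 8, 7, 0, 0, -6.1, 0, 0, 8, 8, 0, -0.1, -6, 0, -1, 8, 7, 0, 0, -6, 0])

```text
clock: 10.53
eef_pos: [511.7, -138.0, 140.3]
tcp_rot: [2.017, 0.273, -1.247]
ft_force: [0.4, 0.1, -2.0]
grip_width: 0.88
```

Emit:
jog_arm(series=[-2, 8, 7, 0, 0, -6, 0, -2, 8, 8, 0, 0, -6, 0, -3, 7, 7, 0, 0, -6, 0, -4, 7, 8, 0, 0, -6.1, 0, -5, 7, 7, 0, -0.1, -6, 0, -1, 6, 9, 0, 0, -6, 0, -1, 6, 8, 0, 0, -6, 0, -3, 5, 9, 0, 0, -6, 0, -2, 6, 8, 0, 0, -6, 0, -4, 5, 9, 0, 0, -6, 0])

```text
clock: 11.37
eef_pos: [494.2, -241.2, 150.0]
tcp_rot: [1.878, 1.454, -1.816]
ft_force: [-0.4, -1.2, -2.0]
grip_width: 0.879
```

Emit:
jog_arm(series=[-3, 5, 9, 0, 0, -6, 0, -5, 4, 8, 0, 0, -6, 0, -4, 4, 9, 0, 0, -6, 0, -5, 3, 8, 0, 0, -6, 0, -6, 3, 9, 0, 0, -6, 0, -6, 2, 9, 0, 0, -6, 0, -5, 2, 8, 0, 0, -6, 0, -6, 1, 9, 0, 0, -6, 0, -6, 0, 8, 0, 0, -6, 0, -6, 0, 9, 0, 0, -6, 0])

```text
clock: 12.2
eef_pos: [475.8, -343.5, 136.3]
tcp_rot: [-0.823, -2.01, 1.541]
ft_force: [1.0, -0.1, -1.4]
grip_width: 0.879
```

```bash
python3 - <<'E'
from h import *
o=st(); snap('wrist','w7.png'); snap('side','s7.png'); snap('top','t7.png')
E
```

```text
12.2 [-0.3674, 0.8531, 1.3301, -1.1125, 1.7477, -2.4431] [475.8, -343.53, 136.3] [-0.8225, -2.0098, 1.5412] [ 1.  -0.1 -1.4] 0.879
[[-0.708  0.173 -0.685]
 [ 0.707  0.188 -0.682]
 [ 0.01  -0.967 -0.255]]
```

View pics/w7.png

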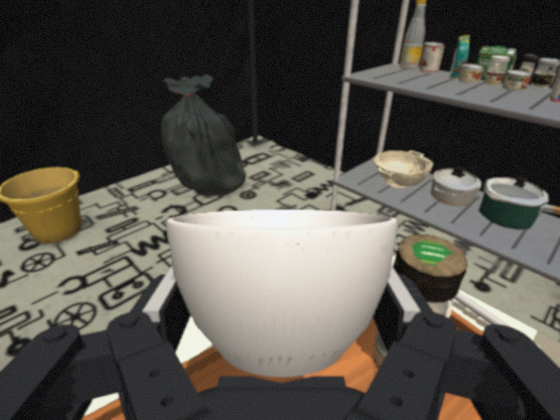

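View pics/s7.png

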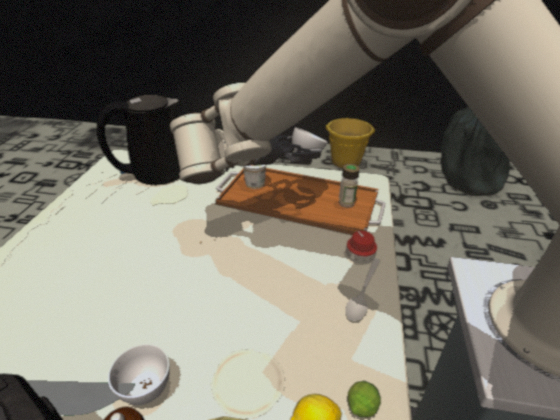

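View pics/t7.png

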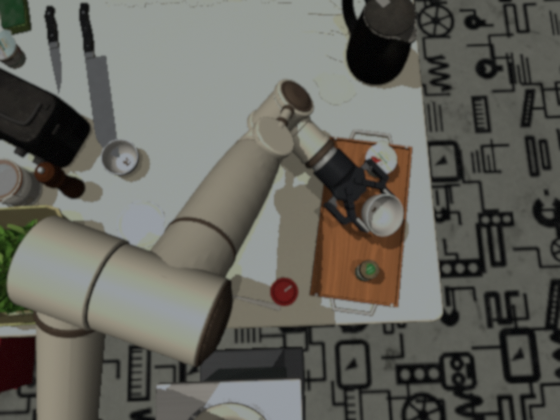

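Emit:
jog_arm(series=[0, 9, 2.4, 0, 0, 0, 0, 0, 9, 2.4, 0, 0, 0, 0, 0, 9, 2.4, 0, 0, 0, 0, 0, 9, 2.4, 0, 0, 0, 0, 0, 9, 2.4, 0, 0, 0, 0, 0, 9, 2.4, 0, 0, 0, 0, 0, 9, 2.4, 0, 0, 0, 0, 0, 9, 2.4, 0, 0, 0, 0, 0, 9, 2.4, 0, 0, 0, 0, 0, 9, 2.4, 0, 0, 0, 0])

```text
clock: 13.18
eef_pos: [475.6, -343.1, 42.7]
tcp_rot: [-0.829, -2.009, 1.545]
ft_force: [-0.3, -1.2, -1.6]
grip_width: 0.88
```

```bash
python3 - <<'E'
from h import *
o=st(); s=snap('side'); t=snap('top')
a=cv2.resize(s['image'][90:250,150:390],None,fx=3.3,fy=3.3,interpolation=cv2.INTER_CUBIC); cv2.imwrite('pics/c8.png',a)
b=cv2.resize(t['image'][120:300,280:430],None,fx=3.3,fy=3.3,interpolation=cv2.INTER_CUBIC); cv2.imwrite('pics/c8t.png',b)
E
```

```text
13.1833 [-0.3669, 1.0224, 1.2692, -1.0974, 1.6992, -2.3387] [475.64, -343.13, 42.69] [-0.8293, -2.0091, 1.5448] [-0.3 -1.2 -1.6] 0.88
[[-0.707  0.178 -0.685]
 [ 0.708  0.183 -0.682]
 [ 0.004 -0.967 -0.255]]
```

View pics/c8.png

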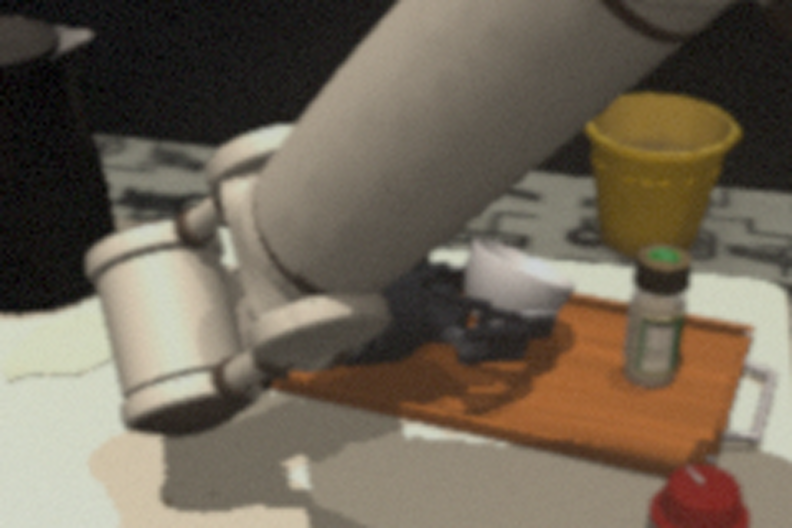

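View pics/c8t.png

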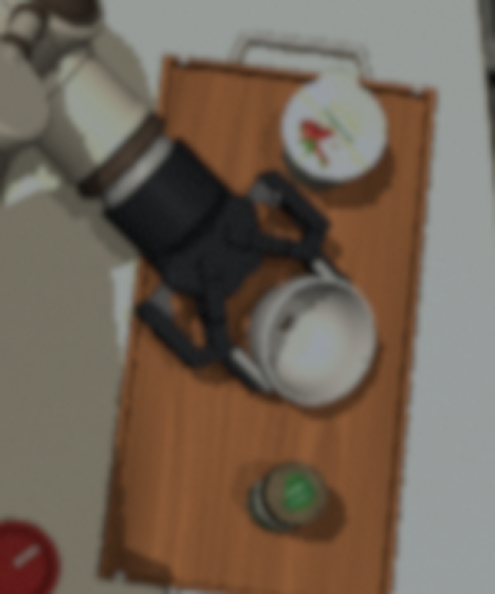

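Emit:
jog_arm(series=[0, 2, 0.5, 0, 0, 0, 0, 0, 2, 0.5, 0, 0, 0, 0, 0, 2, 0.5, 0, 0, 0, 0, 0, 2, 0.5, 0, 0, 0, 0, 0, 1, 0.3, 0, 0, 0, 0, 0, 1, 0.3, 0, 0, 0, 0, 0, 1, 0.3, 0, 0, 0, 0, 0, 1, 0.3, 0, 0, 0, 0, 0, 1, 0.3, 0, 0, 0, 0, 0, 0, 0, 0, 0, 0, 0])

```text
clock: 14.12
eef_pos: [475.5, -343.1, 30.0]
tcp_rot: [-0.829, -2.009, 1.545]
ft_force: [0.9, -0.3, -2.0]
grip_width: 0.875
```

Emit:
jog_arm(series=[0, 0.5, 0.1, 0, 0, 0, 0, 0, 0.5, 0.1, 0, 0, 0, 0, 0, 0.5, 0.1, 0, 0, 0, 0, 0, 0.5, 0.1, 0, 0, 0, 0, 0, 0.5, 0.1, 0, 0, 0, 0, 0, 0, 0, 0, 0, 0, 0, 0, 0, 0, 0, 0, 0, 0, 0, 0, 0, 0, 0, 0, 0, 0, 0, 0, 0, 0, 0, 0, 0, 0, 0, 0, 0, 0, 0])

```text
clock: 14.95
eef_pos: [475.7, -343.0, 27.7]
tcp_rot: [-0.829, -2.009, 1.545]
ft_force: [1.2, 0.4, -1.1]
grip_width: 0.881
```

```bash
python3 - <<'E'
from h import *
o=st(); s=snap('side'); w=snap('wrist','w9.png')
a=cv2.resize(s['image'][90:250,150:390],None,fx=3.3,fy=3.3,interpolation=cv2.INTER_CUBIC); cv2.imwrite('pics/c9.png',a)
E
```

```text
14.95 [-0.3667, 1.0516, 1.255, -1.0957, 1.6924, -2.3253] [475.69, -343.03, 27.71] [-0.8293, -2.0091, 1.5449] [ 1.2  0.4 -1.1] 0.881
[[-0.707  0.178 -0.685]
 [ 0.708  0.183 -0.682]
 [ 0.004 -0.967 -0.255]]
```

View pics/w9.png

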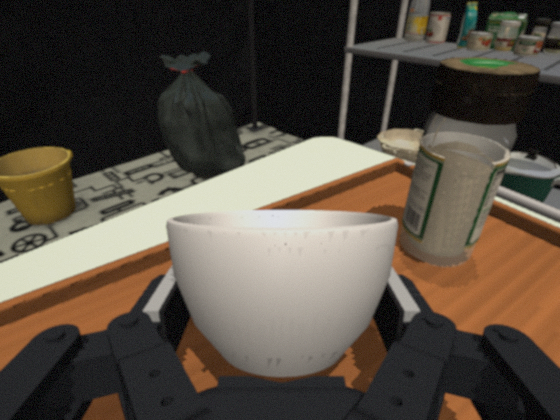

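View pics/c9.png

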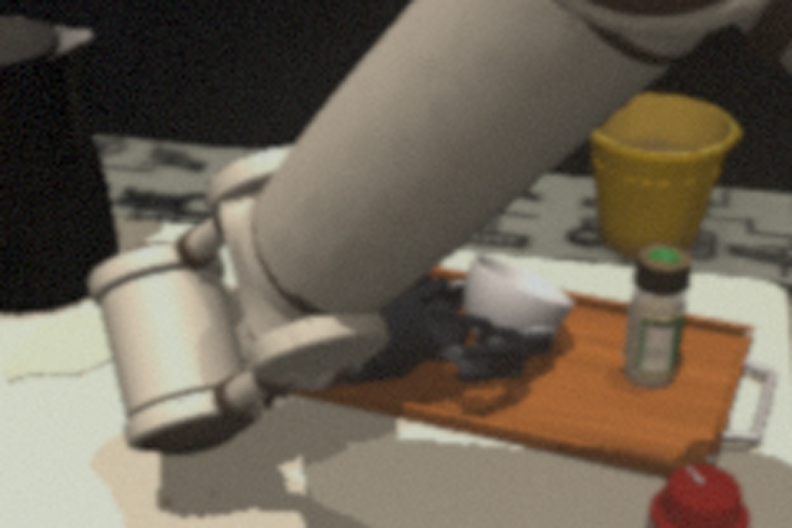

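Emit:
jog_arm(series=[0, 0.5, 0.1, 0, 0, 0, 0, 0, 0.5, 0.1, 0, 0, 0, 0, 0, 0.5, 0.1, 0, 0, 0, 0, 0, 0.5, 0.1, 0, 0, 0, 0, 0, 0, 0, 0, 0, 0, 0, 0, 0, 0, 0, 0, 0, 0, 0, 0, 0, 0, 0, 0, 0, 0, 0, 0, 0, 0, 0, 0, 0, 0, 0, 0, 0, 0, 0, 0, 0, 0, 0, 0, 0, 0])

```text
clock: 15.88
eef_pos: [475.8, -342.9, 25.7]
tcp_rot: [-0.829, -2.009, 1.545]
ft_force: [-0.8, -0.1, 1.2]
grip_width: 0.879
```

Emit:
jog_arm(series=[0, 0.5, 0.1, 0, 0, 0, 0, 0, 0.5, 0.1, 0, 0, 0, 0, 0, 0, 0, 0, 0, 0, 75, 0, 0, 0, 0, 0, 0, 76, 0, 0, 0, 0, 0, 0, 76.5, 0, 0, 0, 0, 0, 0, 77, 0, 0, 0, 0, 0, 0, 77.5, 0, 0, 0, 0, 0, 0, 78, 0, 0, 0, 0, 0, 0, 78.5, 0, 0, 0, 0, 0, 0, 79])

```text
clock: 16.72
eef_pos: [475.8, -342.8, 23.8]
tcp_rot: [-0.829, -2.011, 1.543]
ft_force: [1.1, 0.6, 0.1]
grip_width: 0.926
```

```bash
python3 - <<'E'
from h import *
o=st(); s=snap('side'); w=snap('wrist','w10.png')
a=cv2.resize(s['image'][90:250,150:390],None,fx=3.3,fy=3.3,interpolation=cv2.INTER_CUBIC); cv2.imwrite('pics/c10.png',a)
E
```

```text
16.7167 [-0.3664, 1.0582, 1.2518, -1.0943, 1.6897, -2.3226] [475.81, -342.8, 23.81] [-0.8289, -2.0108, 1.5434] [1.1 0.6 0.1] 0.926
[[-0.707  0.178 -0.684]
 [ 0.707  0.185 -0.682]
 [ 0.005 -0.966 -0.257]]
```

View pics/w10.png

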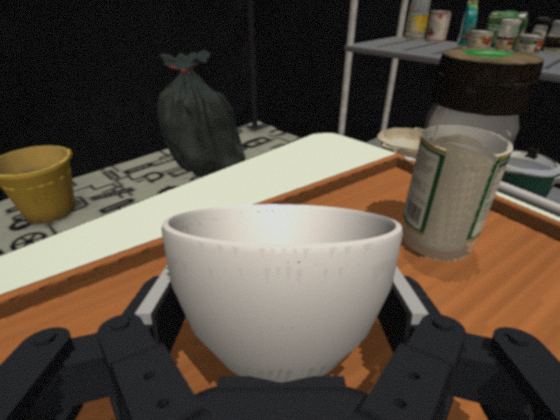

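View pics/c10.png

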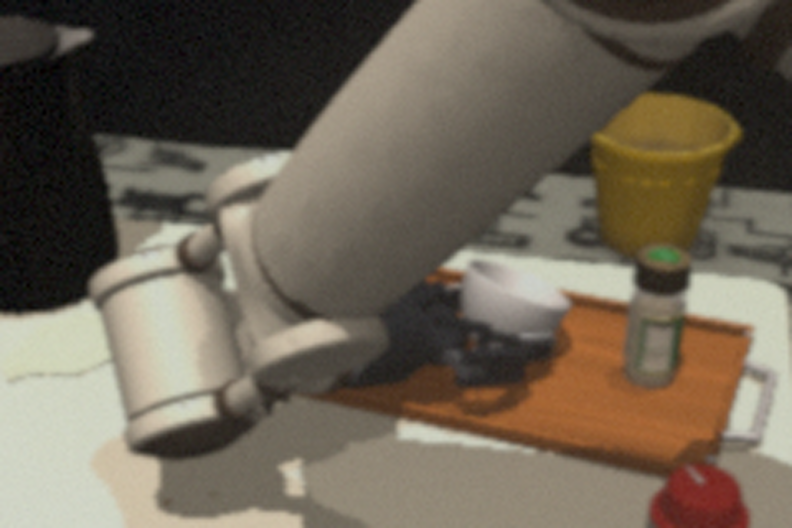

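Emit:
jog_arm(series=[0, 0, 0, 0, 0, 0, 80, 0, 0, 0, 0, 0, 0, 81, 0, 0, 0, 0, 0, 0, 82, 0, 0, 0, 0, 0, 0, 83, 0, 0, 0, 0, 0, 0, 84, 0, 0, 0, 0, 0, 0, 85.4, 0, 0, 0, 0, 0, 0, 85.4, 0, 0, 0, 0, 0, 0, 85.4, 0, 0, 0, 0, 0, 0, 85.4, 0, 0, 0, 0, 0, 0, 85.4])

```text
clock: 17.65
eef_pos: [475.8, -342.9, 24.6]
tcp_rot: [-0.829, -2.009, 1.545]
ft_force: [0.9, -0.2, -0.4]
grip_width: 0.996
```

```bash
python3 - <<'E'
from h import *
o=st(); s=snap('side'); w=snap('wrist','w11.png'); t=snap('top')
a=cv2.resize(s['image'][90:250,150:390],None,fx=3.3,fy=3.3,interpolation=cv2.INTER_CUBIC); cv2.imwrite('pics/c11.png',a)
b=cv2.resize(t['image'][120:300,280:430],None,fx=3.3,fy=3.3,interpolation=cv2.INTER_CUBIC); cv2.imwrite('pics/c11t.png',b)
E
```

```text
17.65 [-0.3664, 1.0578, 1.2517, -1.0951, 1.6912, -2.3227] [475.82, -342.86, 24.6] [-0.8291, -2.0092, 1.5448] [ 0.9 -0.2 -0.4] 0.996
[[-0.707  0.178 -0.685]
 [ 0.708  0.183 -0.682]
 [ 0.004 -0.967 -0.255]]
```

View pics/w11.png

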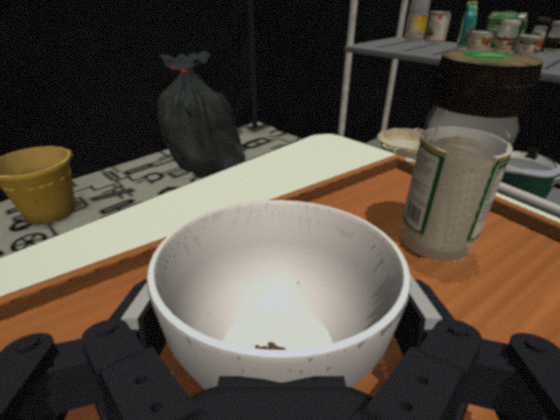

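View pics/c11.png

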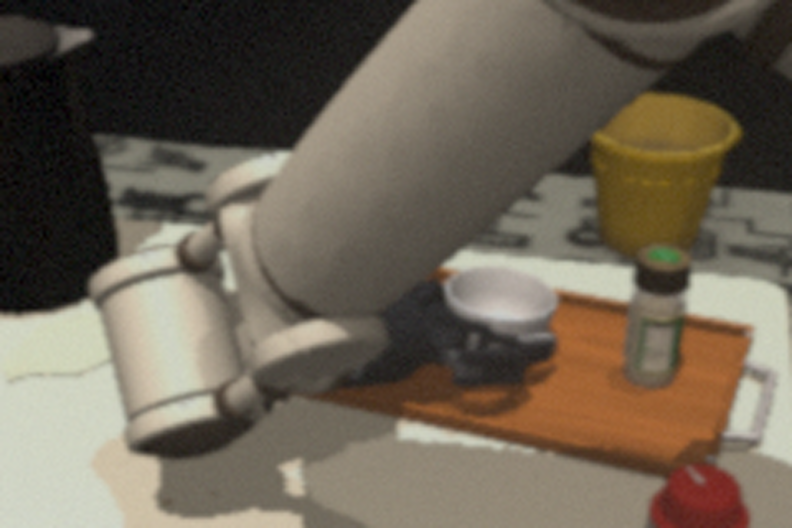

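View pics/c11t.png

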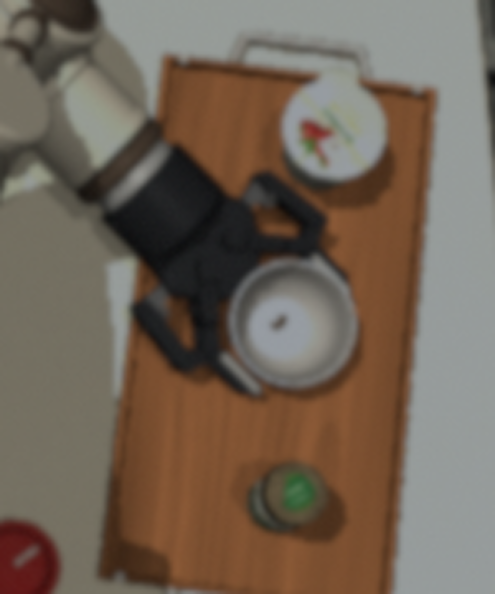

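```bash
cat > chk.py <<'E'
from h import *
def chk():
  for c in ['side','top']:
    s=snap(c)
    for l in ['bowl_mid','tub_mid','spice_mid']:
        r=regions_of(c,l)
        r=[x for x in r if (x['extent'][0]>200 and x['extent'][1]<240)]
        if not r: print(c,l,'none'); continue
        m=r[0]['region']&(s['z_map']>0)
        v,u=np.nonzero(m); P=np.array([unproj(s,a,b,d=s['z_map'][b,a]) for a,b in zip(u,v)]); P=P[(P[:,2]>3)&(P[:,1]>-450)]
        z=np.percentile(P[:,2],97); top=P[np.abs(P[:,2]-z)<4]
        if l=='bowl_mid':
            A=np.c_[top[:,:2],np.ones(len(top))]; k=np.linalg.lstsq(A,top[:,2],rcond=None)[0]; print('  rim tilt',k[:2].round(3))
        cc,rad=cv2.minEnclosingCircle(top[:,:2].astype(np.float32))
        print(c,l,round(r[0]['p'],2),'topz',z.round(1),'circle',np.round(cc,1),round(rad,1))
        if l=='bowl_mid':
            d=np.array(cc)-[501,-317]; a=np.radians(-10); print('  in tray',d@[np.cos(a),np.sin(a)],d@[-np.sin(a),np.cos(a)])
  return
chk()
E
python3 chk.py
```

```text
rim tilt [0.065 0.045]
side bowl_mid 0.95 topz 60.8 circle [ 497.  -321.3] 42.0
  in tray -3.1649372253489645 -4.887943548354819
side tub_mid none
side spice_mid 0.75 topz 109.3 circle [ 377.1 -308.1] 20.7
  rim tilt [0.05  0.043]
top bowl_mid 0.56 topz 60.7 circle [ 495.3 -325. ] 43.0
  in tray -4.250129555676893 -8.842642743684767
top tub_mid 0.91 topz 78.6 circle [ 628.6 -357.8] 39.4
top spice_mid none
```

Emit:
jog_arm(series=[0, 0.3, -1, 0, 0, 0, 85.4, 0, 0.3, -1, 0, 0, 0, 85.4, 0, 0.5, -2, 0, 0, 0, 85.4, 0, 0.5, -2, 0, 0, 0, 85.4, 0, 0.5, -2, 0, 0, 0, 85.4, 0, 0.5, -2, 0, 0, 0, 85.4, 0, 0.5, -2, 0, 0, 0, 85.4, 0, 0.5, -2, 0, 0, 0, 85.4, 0, 0.5, -2, 0, 0, 0, 85.4, 0, 0.5, -2, 0, 0, 0, 85.4])

```text
clock: 19.03
eef_pos: [489.1, -329.6, 24.8]
tcp_rot: [-0.829, -2.009, 1.545]
ft_force: [-0.1, 0.5, -0.2]
grip_width: 1.003
```

```bash
python3 - <<'E'
from h import *
o=st(); w=snap('wrist','w12.png'); 
import chk
E
```

```text
19.0333 [-0.3418, 1.0772, 1.2134, -1.0798, 1.7163, -2.331] [489.08, -329.58, 24.75] [-0.8291, -2.0091, 1.5448] [-0.1  0.5 -0.2] 1.003
[[-0.707  0.178 -0.685]
 [ 0.708  0.183 -0.682]
 [ 0.004 -0.967 -0.255]]
  rim tilt [-0.003  0.   ]
side bowl_mid 0.6 topz 55.6 circle [ 499.8 -318.8] 43.6
  in tray -0.8976109553659486 -1.9375627391214958
side tub_mid none
side spice_mid 0.61 topz 109.4 circle [ 378.3 -308.7] 21.1
top bowl_mid none
top tub_mid 0.78 topz 78.5 circle [ 629.3 -360.4] 38.9
top spice_mid none
```

View pics/w12.png

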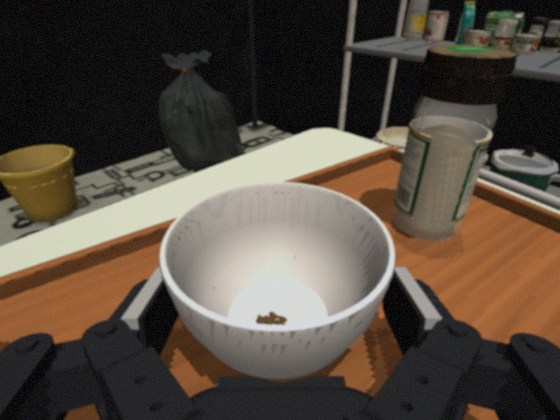

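Emit:
jog_arm(series=[0, 0, -3, 0, 0, 0, 85.4, 0, 0, -4, 0, 0, 0, 85.4, 0, 0, -5, 0, 0, 0, 85.4, 0, 0, -6, 0, 0, 0, 85.4, 0, 0, -8, 0, 0, 0, 85.4, 0, 0, -8, 0, 0, 0, 85.4, 0, 0, -8, 0, 0, 0, 85.4, 0, -2, -8, 0, 0, 0, 85.4, 0, -4, -8, 0, 0, 0, 85.4, 0, -4, -8, 0, 0, 0, 85.4])

```text
clock: 20.32
eef_pos: [532.9, -285.9, 51.8]
tcp_rot: [-0.829, -2.009, 1.545]
ft_force: [-0.1, -0.3, 0.3]
grip_width: 1.001
```

Emit:
jog_arm(series=[0, -8, -8, 0, 0, 0, 85.4, 0, -8, -6, 0, 0, 0, 85.4, 0, -10, -5, 0, 0, 0, 85.4, 0, -12, -5, 0, 0, 0, 85.4, 0, -12, -5, 0, 0, 0, 85.4, 0, -12, -5, 0, 0, 0, 85.4, 0, -12, -5, 0, 0, 0, 85.4, 0, -12, -5, 0, 0, 0, 85.4, 0, -5, 0, 0, 0, 0, 85.4, 0, 0, 0, 0, 0, 0, 85.4])

```text
clock: 21.15
eef_pos: [547.0, -273.5, 152.6]
tcp_rot: [-0.832, -2.011, 1.546]
ft_force: [0.5, -0.3, 0.4]
grip_width: 1.002
```

```bash
python3 - <<'E'
from h import *
o=st(); w=snap('wrist','w13.png'); snap('side','s13.png');snap('top','t13.png')
import chk
E
```

```text
21.15 [-0.2444, 0.9576, 1.1094, -1.061, 1.8927, -2.4897] [546.98, -273.48, 152.57] [-0.8325, -2.0106, 1.5457] [ 0.5 -0.3  0.4] 1.002
[[-0.707  0.181 -0.684]
 [ 0.708  0.182 -0.683]
 [ 0.001 -0.967 -0.257]]
  rim tilt [0.352 0.942]
side bowl_mid 0.64 topz 68.6 circle [ 641.3 -333. ] 9.1
  in tray 140.9120054502165 8.580890764615832
side tub_mid 0.68 topz 64.8 circle [ 641.3 -333. ] 9.1
side spice_mid 0.8 topz 109.2 circle [ 377.  -304.6] 18.7
  rim tilt [-0.014  0.006]
top bowl_mid 0.98 topz 56.6 circle [ 498.8 -321.3] 42.5
  in tray -1.4633438530565155 -4.646071880143924
top tub_mid 0.68 topz 78.5 circle [ 627.9 -358. ] 38.0
top spice_mid none
```

View pics/s13.png

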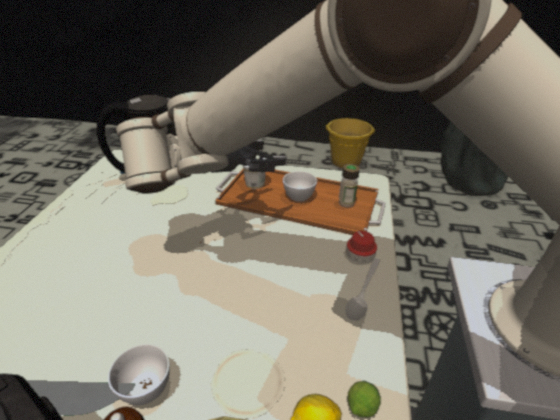

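View pics/t13.png

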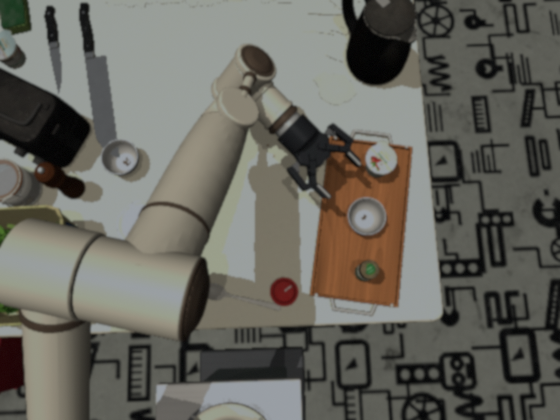

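The pictures show the bowl mouth-up at (300,187) in the side view and (367,216) in the top view, between the tub and the jar. The gripper is clear, so I'm handing in.

```bash
python3 -c "
from workcell import *
print(hand_in())"
```

```text
the job is handed in; nothing more can be done
None
```

The bowl now stands mouth-up on the tray floor between the yoghurt tub and the spice jar, and I handed the job in at about 21 s. I gripped it from the side with the tool 15° below horizontal. I then lifted it, rolled the tool 180° and carried it to the tray. There I set its foot edge down, opened the fingers slowly so it rocked upright, and backed away.

**Bowl:** in the last top view it is about (-1, -5) mm from the tray centre. The rim is level to about 0.015 rad, with its top at about 56 mm, against 55 mm expected.

**Tub and jar:** both stand upright. The tub (top view) moved less than 3 mm from its first measured position. The jar moved about 5 mm in the last side view, roughly my measuring error.

**Robot:** the arm was clear of everything, and the wrist-force readings I took stayed below about 6 N.

**Checks that disagreed:**
- While the fingers were still around it, the bowl leaned about 0.08 rad against the gripper. It settled level once I drew back.
- In the last side view the networks mistook part of the tub, half hidden by the gripper, for the bowl and the tub, so I relied on the top view for both.
- The jar was missed in the last top view, so its final position comes from the side view alone.

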